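# Switch the lamp's light to the lens-tube outlet

## Task

On the white light-path selector box, switch the light to the outlet that carries the tall open lens tube: pull the sprung pointer knob straight up out of its notch, turn it until its nose points at the lens tube, and let it snap back fully down into that notch. Then leave it alone.

Things in the scene. Friction and masses are not known exactly. Their poses are not given: they have to be found in the camera images.
- selector_knob: Pull knob on a white box (50 mm high, fixed): black upright bar 57 x 14 mm, 84 to 116 mm above the table when seated, on a 13 mm stem. Origin: on its vertical turning axis, mid-height of the bar (100 mm). x axis: towards the pointed, white-lined nose (27 mm; blunt tail 30 mm); z up. Grip across the 14 mm. Below: steel hub, key pins and teeth, 80 mm wide, tops 66 mm up when seated.
- knob_lift (a joint): How far the knob is pulled up, m: 0 seated, 0.022 stop. Pull needed (spring and weight): 7 N seated, 12 N at 0.018. Above 0.012 it turns easily (0.016 to 0.018 is good). Three notches: the middle one, where it starts, and one 60 degrees to each side, pointing at the two outlets. Let go within 12 degrees of a notch it snaps down and centres itself; elsewhere it stays up on the teeth.
- lens_tube: Aluminium lens tube standing upright on the box over one outlet: open top, 34 mm outside diameter, 45 mm tall on a 41 mm collar, top 95 mm above the table; fixed. Origin: centre of its underside, 50 mm above the table, 100 mm from the knob's axis, exactly in line with a side notch. It may be over the left or the right outlet.
- blank_cap: Low closed aluminium cap over the other outlet, 41 mm across, 16 mm tall; fixed. Origin: centre of its underside, on the box top, 100 mm from the knob's axis. The knob must not be left pointing here.

How it is judged:
On the way:
1. the knob is pulled up out of its notch (value of joint knob_lift above 0.011 m), for 0.1 s.
At the end, for the whole second after the job is handed in: The knob is down in its notch (lift under 3 mm), its nose points at the lens tube (the tube's centre within 17 mm of the line through the nose, about 10 degrees, on the nose's side), and it is still and released (value of joint knob_lift below 0.003 m and y of lens_tube in the frame of selector_knob between -0.017 and 0.017 m and x of lens_tube in the frame of selector_knob above 0.05 m and angular speed of selector_knob below 0.2 rad/s); the robot touches nothing.
It also fails if it takes over 29 s, if anything falls off the work surface, if the arm or the gripper's body presses on something with over 40 N, if the wrist force passes 120 N, or if a joint passes its speed limit or range.

## Robot

A 6-joint arm with a two-finger parallel gripper is mounted at the origin on the work surface. World frame = base frame: x ahead of the robot, y to its left, z up, the work surface at z = 0. Lengths are in m, angles in rad, forces in N, time in s.
With the tool pointing down it reaches from about 0.25 to 0.775 m from the base axis. Payload 8.9 kg.
Tool frame: the origin (TCP) lies midway between the tips of the shut fingers; the grasp point (between the pads) lies bot.grasp_offset behind it (bot.grasp_offset is the distance from the TCP to the grasp point, in m); z points along the fingers, x is the direction in which the jaws open and shut, and the axes are right-handed (so a half turn about z gives the same grasp; the last joint's range is limited). The gripper opens to 85 mm and grips with 20 to 120 N. Pads are 22 mm wide; open, the fingers measure 114 mm over their backs; the gripper's body (76 mm by 85 mm) begins 54 mm behind the grasp point. The pads swing forward as they close: fully open they stand 13 mm farther back than shut.
Start: joints at [1.114, 0.291, -0.153, 1.127, 0, 1.431], TCP at [0.164, 0.499, 0.231] pointing down, gripper open.
Joint ranges: [-2.52, 2.52], [-0.91, 1.74], [-1.3, 1.37], [-1.96, 2.02], [-1.52, 1.47], [-3.14, 3.14]. Speed limits (rad/s): [2.22, 2.22, 2.79, 3.14, 3.14, 3.14].

## Interface

Orientations are given as a 3x3 rotation matrix whose columns are the frame's x, y, z axes.
In Python, from rig import bot, claw, solver, cams gives the robot as it stands. The module is installed in compiled form; this text tells all that it offers. Calls block until the motion is done:
- bot.move_ptp(position, orientation): joint-space move of the TCP to a pose.
- bot.move_straight(position, rate=0.15, attitude=None, stop_force=None): straight line of the TCP; attitude=None keeps the orientation; rate is the mean speed in m/s. With stop_force (N) it stops when the force on the tool has changed by that much, and returns True; else False.
- bot.goto_joints(angles): joint-space move.
- claw.move_gripper(opening, f_grip=None): finger opening in m; f_grip is the grip in N (None keeps the last); returns when the fingers have stopped.
- bot.sleep(seconds).
- solver.ik(position, orientation): joint angles nearest the present ones, or None.
- cams.read_camera(name): name is "scene" or "side" or "wrist"; returns the picture (480x640x3 uint8, blue, green, red); there is no depth.
- cams.camera_model(name): a dict with "fx", "fy", "cx", "cy" (pixels), "extrinsics" (4x4, takes a point from world to camera coordinates). Camera axes: x right, y up, looking along -z (the intrinsics and any distortion apply to the point x, -y, -z); pixel columns grow to the right and rows downward; lengths in m; the calibration is good to about 2 mm. A picture is of the moment at which its call begins: read the wrist's pose just before it. camera_model takes no time and is no camera call; for the wrist camera it gives the pose at the moment of the call.
A pose or a line that the arm cannot do raises bot.PlanningError and nothing moves.
- bot.hand_in(): hands the job in, once; it reports no verdict.
Readings, each from a call of its own:
- bot.get_time_s(): time.
- bot.get_q(): joint angles.
- bot.get_joint_velocities(): joint speeds.
- bot.get_joint_torque(): joint torques, N m.
- bot.get_tool_pos(): TCP position.
- bot.get_tool_rot(): TCP orientation.
- bot.get_force(): force on the tool from outside, world axes, zero at the start.
- bot.get_torque(): the same for the moment, N m.
- bot.get_finger_gap(): finger opening in m.
Only numpy, scipy, OpenCV 4.12 (cv2) and the standard library are available. Lean on these libraries where they do the work, as an engineer would, in place of code of your own. Each camera call takes 0.05 s, during which the arm holds its last target.

## Working session

There is one attempt and no reset: what is moved stays moved. The work goes in short steps, each a Python script; the robot and the scene stay as the last script left them, time stands still between calls to the robot, and variables do not carry over. Pictures are saved under pics/ and viewed, and the job is handed in when it is done.

```bash
mkdir -p pics; python3 - <<'E'
from rig import bot,claw,solver,cams
import cv2,numpy as np
for n in ["scene","side","wrist"]:
    m=cams.camera_model(n); im=cams.read_camera(n); cv2.imwrite(f"pics/a_{n}.png",im)
    print(n,{k:(np.round(v,4).tolist()) for k,v in m.items()})
print(bot.get_time_s(),bot.grasp_offset,bot.get_tool_rot())
E
```

```text
scene {'fx': 576.8388, 'fy': 576.8388, 'cx': 320.109, 'cy': 250.9414, 'extrinsics': [[-0.4591, 0.8883, -0.0092, 0.2675], [-0.6797, -0.3446, 0.6475, 0.3245], [0.572, 0.3036, 0.762, -1.0787], [0.0, 0.0, 0.0, 1.0]]}
side {'fx': 473.0883, 'fy': 473.0883, 'cx': 315.0203, 'cy': 237.3737, 'extrinsics': [[0.948, -0.3182, -0.0057, -0.5721], [0.2034, 0.592, 0.7799, -0.203], [-0.2448, -0.7405, 0.6259, -0.5544], [0.0, 0.0, 0.0, 1.0]]}
wrist {'fx': 416.3289, 'fy': 416.3289, 'cx': 320.1162, 'cy': 244.9079, 'extrinsics': [[0.3122, 0.95, -0.0011, -0.5243], [-0.9162, 0.3007, -0.2647, 0.0344], [-0.2511, 0.0837, 0.9643, -0.3788], [0.0, 0.0, 0.0, 1.0]]}
0.15 0.0187 [[ 3.12454819e-01  9.49932525e-01 -4.28217177e-04]
 [ 9.49932105e-01 -3.12455087e-01 -9.01814554e-04]
 [-9.90461612e-04 -1.25000941e-04 -9.99999502e-01]]
```

View pics/a_scene.png

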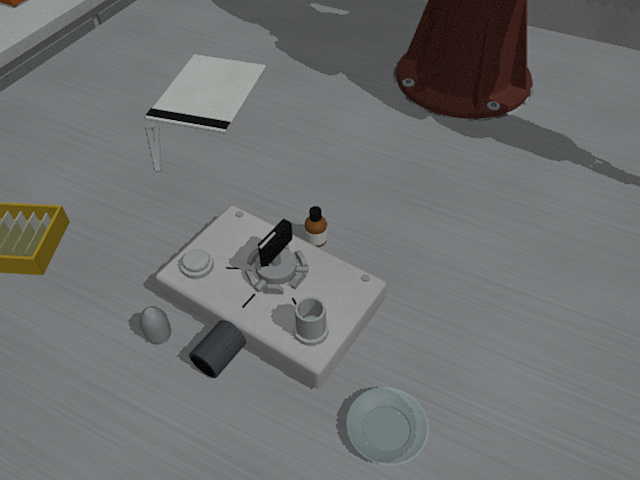

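View pics/a_side.png

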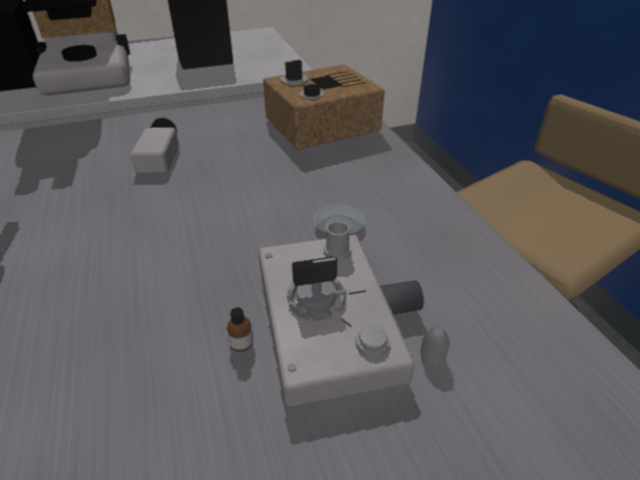

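View pics/a_wrist.png

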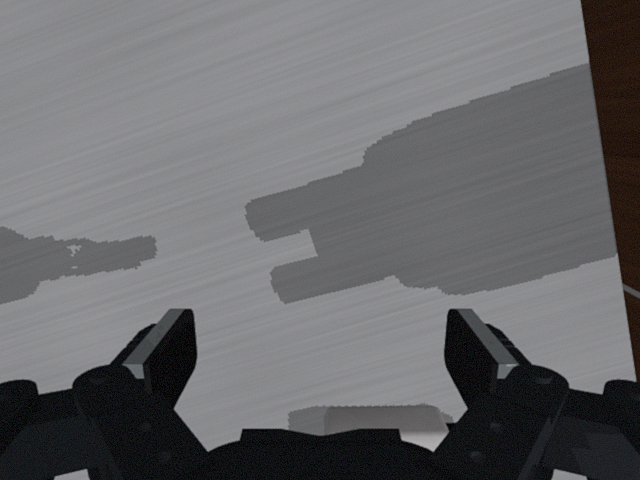

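The scene view shows the bar at about (275,243), the lens tube at (311,315) and the cap at (197,262). In the side view they are at (315,270), (338,238) and (373,338). The wrist view shows only bare table. I'll enlarge both fixed views to measure.

```bash
python3 - <<'E'
import cv2,numpy as np
a=cv2.imread("pics/a_scene.png")[200:360,150:390]; b=cv2.imread("pics/a_side.png")[210:370,240:440]
cv2.imwrite("pics/b1.png",cv2.resize(a,None,fx=3.3,fy=3.3,interpolation=cv2.INTER_CUBIC))
cv2.imwrite("pics/b2.png",cv2.resize(b,None,fx=3.5,fy=3.5,interpolation=cv2.INTER_CUBIC))
E
```

```text
(no output)
```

View pics/b1.png

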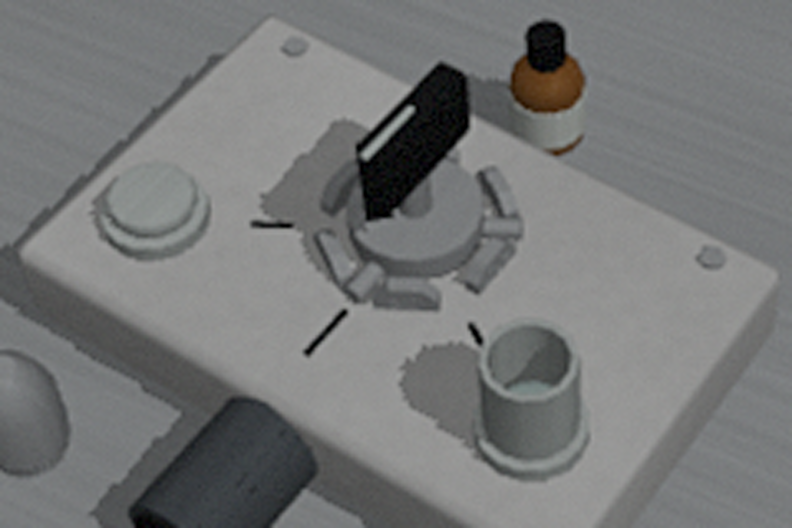

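View pics/b2.png

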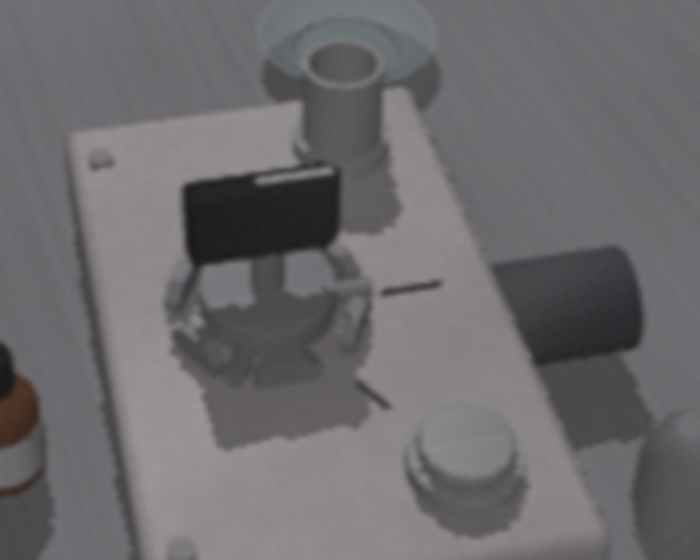

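```bash
cat > h.py <<'E'
import cv2,numpy as np
from rig import bot,claw,solver,cams
def cast(m,uv,z):
    E=np.array(m["extrinsics"]);R=E[:3,:3];C=-R.T@E[:3,3]
    d=R.T@np.array([(uv[0]-m["cx"])/m["fx"],-(uv[1]-m["cy"])/m["fy"],-1.])
    return C+d*(z-C[2])/d[2]
def proj(m,p):
    E=np.array(m["extrinsics"]);c=E[:3,:3]@np.asarray(p)+E[:3,3]
    return np.array([m["cx"]+m["fx"]*c[0]/-c[2],m["cy"]+m["fy"]*c[1]/c[2]])
def axis(t,c):
    d=t-c; n=np.linalg.norm(d[:2]); mid=(t+c)[:2]/2
    perp=np.array([-d[1],d[0]])/n
    return mid,perp,n
E
python3 - <<'E'
from h import *
px={"scene":((310.9,309.4),(196.1,260.0)),"side":((338,228.3),(373.4,336.3))}
for n,(t,c) in px.items():
    m=cams.camera_model(n);T=cast(m,t,.095);C=cast(m,c,.066)
    mid,p,d=axis(T,C)
    print(n,T,C,d,"axis +/-",mid+.05*p,mid-.05*p)
    for s in (1,-1):
        A=mid+s*.05*p; print(s,"nose dir deg",np.degrees(np.arctan2(*(-s*p)[::-1])),"tube dir",np.degrees(np.arctan2(*(T[:2]-A)[::-1])), "top proj",[proj(m,[*(A-s*p*k),.116]).round(1).tolist() for k in (.027,-.03)])
# line marks scene crop: middle mark ends
m=cams.camera_model("scene")
for q in ((346,312),(307,354)): print(cast(m,(q[0]/3.3+150,q[1]/3.3+200),.05))
m=cams.camera_model("side")
for q in ((382,293),(440,284)): print(cast(m,(q[0]/3.5+240,q[1]/3.5+210),.05))
E
```

```text
scene [0.64925434 0.02416655 0.095     ] [ 0.63104593 -0.14654441  0.066     ] 0.17167928655758238 axis +/- [ 0.59043215 -0.0558859 ] [ 0.68986812 -0.06649195]
1 nose dir deg -6.088273993769365 tube dir 53.69171960382059 top proj [[259.2, 250.7], [288.3, 220.0]]
-1 nose dir deg 173.91172600623062 tube dir 114.13173240864063 top proj [[233.6, 277.6], [199.0, 314.0]]
side [0.64423306 0.01807043 0.095     ] [ 0.62422418 -0.15351456  0.066     ] 0.1727476888664634 axis +/- [ 0.58456515 -0.0619307 ] [ 0.68389209 -0.07351342]
1 nose dir deg -6.651338681350451 tube dir 53.28301476779635 top proj [[337.4, 259.1], [291.8, 265.7]]
-1 nose dir deg 173.34866131864956 tube dir 113.4143078695028 top proj [[373.1, 253.9], [416.3, 247.6]]
[ 0.63384121 -0.06172066  0.05      ]
[ 0.65613952 -0.06447208  0.05      ]
[ 0.62956054 -0.06565564  0.05      ]
[ 0.6522791  -0.06837064  0.05      ]
```

```bash
python3 - <<'E'
from h import *
A=np.array([.5875,-.0589]);nose=np.radians(-6.4)
def R(y): return np.array([[np.cos(y),np.sin(y),0],[np.sin(y),-np.cos(y),0],[0,0,-1.]])
E=np.array(cams.camera_model("wrist")["extrinsics"]);Tt=np.eye(4);Tt[:3,:3]=bot.get_tool_rot();Tt[:3,3]=bot.get_tool_pos()
X=E@Tt # tool->cam
print("tcp in wrist px",proj(cams.camera_model("wrist"),bot.get_tool_pos()), "cam in tool",np.linalg.inv(X)[:3,3])
for y in (nose+np.pi/2,nose-np.pi/2):
    print(np.degrees(y))
    for yy in (y,y+np.pi/3,y+np.radians(70)):
        print(solver.ik([*A,.25],R(yy)),solver.ik([*A,.085],R(yy)))
E
```

```text
tcp in wrist px [320.20613472 317.07498137] cam in tool [-5.62816236e-05 -6.72709524e-02 -1.43014432e-01]
83.60000000000001
[-0.22370346  0.40871191  0.06832343  1.23040785  0.         -0.11200239] [-0.22370346  0.52832208 -0.19341692  0.84905733  0.         -0.11200239]
[-0.22370346  0.40871191  0.06832343  1.23040785  0.         -1.15919994] [-0.22370346  0.52832208 -0.19341692  0.84905733  0.         -1.15919994]
[-0.22370346  0.40871191  0.06832343  1.23040785  0.         -1.33373287] [-0.22370346  0.52832208 -0.19341692  0.84905733  0.         -1.33373287]
-96.39999999999999
[-0.22370346  0.40871191  0.06832343  1.23040785  0.          3.02959026] [-0.22370346  0.52832208 -0.19341692  0.84905733  0.          3.02959026]
[-0.22370346  0.40871191  0.06832343  1.23040785  0.          1.98239271] [-0.22370346  0.52832208 -0.19341692  0.84905733  0.          1.98239271]
[-0.22370346  0.40871191  0.06832343  1.23040785  0.          1.80785979] [-0.22370346  0.52832208 -0.19341692  0.84905733  0.          1.80785979]
```

```bash
cat >> h.py <<'E'
def R(y): return np.array([[np.cos(y),np.sin(y),0],[np.sin(y),-np.cos(y),0],[0,0,-1.]])
E
python3 - <<'E'
from h import *
A=np.array([.5875,-.0589]);nose=np.radians(-6.4)
t=bot.get_time_s()
bot.move_ptp([*A,.22],R(nose+np.pi/2))
print(bot.get_time_s()-t,bot.get_tool_pos())
m=cams.camera_model("wrist");im=cams.read_camera("wrist");cv2.imwrite("pics/c.png",im)
np.save("mw.npy",m,allow_pickle=True)
for k in (.027,-.03,0): print(proj(m,[A[0]+k*np.cos(nose),A[1]+k*np.sin(nose),.116]))
E
```

```text
2.4833000000000003 [ 0.58750652 -0.05803163  0.22006385]
[318.66452142 285.31125475]
[318.70533058 195.54795185]
[318.6832523  244.11106046]
```

View pics/c.png

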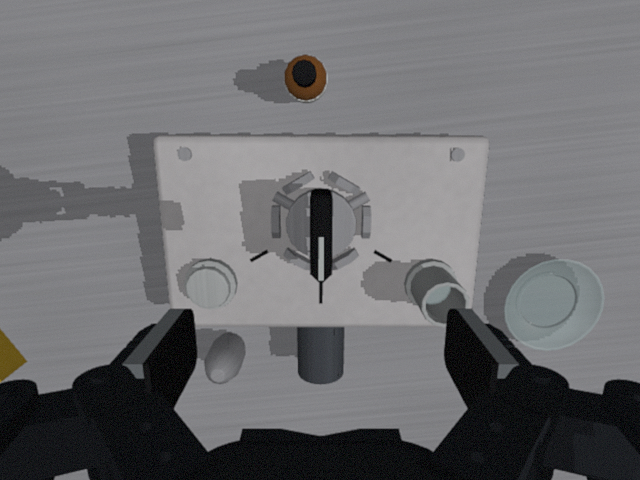

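The wrist view shows the bar upright in the image. Its tail is at about (320,190) and the nose, with the white line, at about (320,280). The tube's top is at (445,303) and the cap at (211,284). I'll measure these precisely from a settled picture.

```bash
python3 - <<'E'
from h import *
m=cams.camera_model("wrist");im=cams.read_camera("wrist");cv2.imwrite("pics/d.png",im)
print(bot.get_tool_pos(), bot.get_joint_velocities().round(4) if hasattr(bot.get_joint_velocities(),'round') else 0)
g=im.max(axis=2)
roi=np.zeros_like(g);roi[175:290,290:350]=255
mask=((g<38)&(roi>0)).astype(np.uint8)
n,l,s,c=cv2.connectedComponentsWithStats(mask);i=1+np.argmax(s[1:,4]);print(s[i],c[i])
cnt=cv2.findContours((l==i).astype(np.uint8),cv2.RETR_EXTERNAL,cv2.CHAIN_APPROX_NONE)[0][0]
print(cv2.minAreaRect(cnt))
for r in range(s[i][1],s[i][1]+s[i][3],6):
    x=np.where(l[r]==i)[0]; print(r,x.min(),x.max(),end=' | ')
cv2.imwrite("pics/d1.png",cv2.resize(im[150:340,170:490],None,fx=2.5,fy=2.5,interpolation=cv2.INTER_CUBIC))
E
```

```text
[ 0.58752387 -0.05809369  0.22010029] [-0.0029  0.0023  0.0007 -0.0016 -0.0008 -0.0007]
[ 310  189   22   91 1550] [320.67612903 228.05612903]
((320.5, 234.0), (90.0, 21.0), 90.0)
189 315 326 | 195 311 330 | 201 310 331 | 207 311 331 | 213 311 331 | 219 310 331 | 225 311 331 | 231 310 331 | 237 311 331 | 243 311 331 | 249 311 331 | 255 311 330 | 261 311 331 | 267 311 330 | 273 311 330 | 279 317 324 |
```

View pics/d1.png

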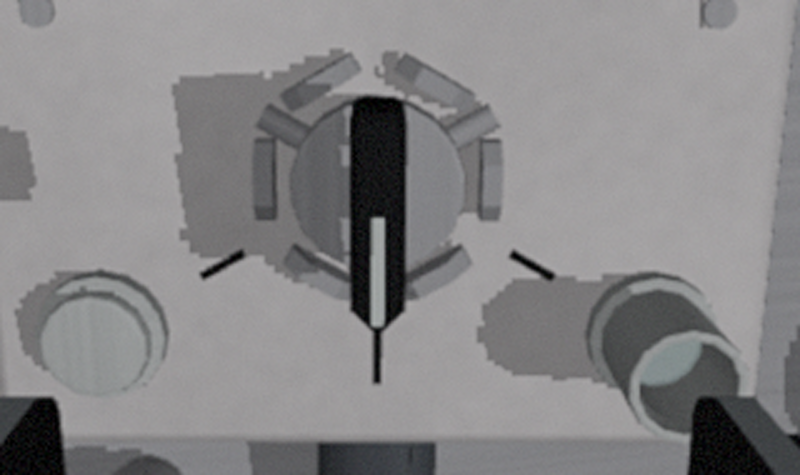

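```bash
python3 - <<'E'
from h import *
m=cams.camera_model("wrist")
N=cast(m,(320.6,281.5),.116);B=cast(m,(320.7,210),.116)
u=(N-B)[:2];u/=np.linalg.norm(u)
print(N,"dir",np.degrees(np.arctan2(u[1],u[0])),"axis",N[:2]-.027*u,"tail bottom84",cast(m,(320.6,188.5),.084),"tail top",cast(m,(320.6,188.5),.116))
T=cast(m,(444.4,304),.095);C=cast(m,(207.6,287.2),.066);mid,p,d=axis(T,C)
A=mid+.05*p
print(T,C,d,A,np.degrees(np.arctan2(-p[1],-p[0])),np.degrees(np.arctan2(*(T[:2]-A)[::-1])))
a=cast(m,(170+378/2.5,150+330/2.5),.05);b=cast(m,(170+377/2.5,150+383/2.5),.05);print("mark",a,b)
print(bot.get_force())
E
```

```text
[ 0.61194765 -0.06047244  0.116     ] dir -6.376382577178285 axis [ 0.58511468 -0.05747383] tail bottom84 [ 0.55793372 -0.05447479  0.084     ] tail top [ 0.55366111 -0.05403654  0.116     ]
[0.6456831  0.02236464 0.095     ] [ 0.62553802 -0.14846261  0.066     ] 0.17201097141821303 [ 0.58595464 -0.05719323] -6.725637048214392 53.102430902113504
mark [ 0.63680518 -0.06266548  0.05      ] [ 0.65493771 -0.06498701  0.05      ]
[-0.0946474  -0.34848365 -0.72661696]
```

```bash
python3 - <<'E'
from h import *
Rg=R(np.radians(83.6))
claw.move_gripper(.045,f_grip=60)
bot.move_ptp([.5855,-.0583,.15],Rg)
print(bot.get_time_s(),bot.get_tool_pos(),bot.get_finger_gap())
print(bot.move_straight([.5855,-.0583,.085],rate=.08,stop_force=8))
print(bot.get_time_s(),bot.get_tool_pos(),bot.get_force())
claw.move_gripper(.0,f_grip=60)
print(bot.get_time_s(),bot.get_finger_gap(),bot.get_tool_pos(),bot.get_force(),bot.get_torque())
for n in ("side","wrist"): cv2.imwrite(f"pics/e_{n}.png",cams.read_camera(n))
E
```

```text
3.5917 [ 0.58491176 -0.05820518  0.14998752] 0.04494321279069197
False
4.55 [ 0.58593566 -0.05838381  0.08554342] [0.21114557 0.22427347 0.19095577]
4.9333 0.012960873466201648 [ 0.58594847 -0.05756854  0.08563119] [-0.03936664  6.04207263  5.70718897] [ 1.02058304  0.06824714 -0.0437131 ]
```

View pics/e_side.png

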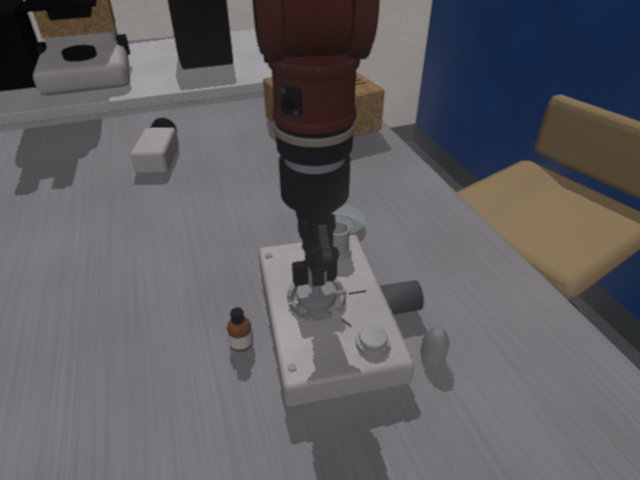

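View pics/e_wrist.png

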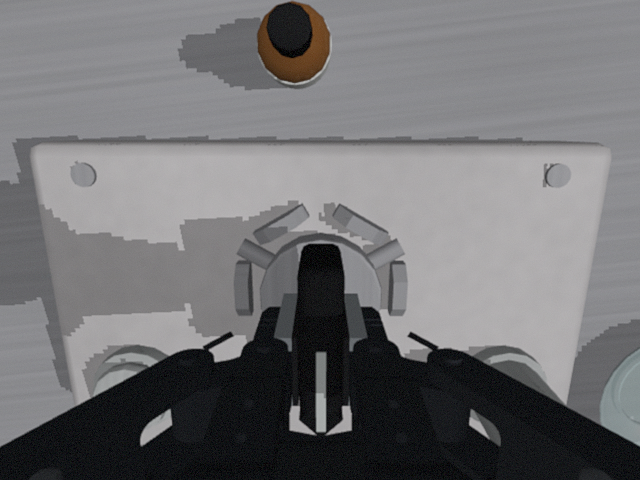

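Both fingers have closed on the bar (gap 13 mm), with the white-lined nose visible at about (320,400) between the pads. Next I pull up 17 mm.

```bash
python3 - <<'E'
from h import *
p0=bot.get_tool_pos()
print(bot.move_straight([.5858,-.0574,p0[2]+.0170],rate=.03,stop_force=35))
print(bot.get_time_s(),bot.get_tool_pos()-p0,bot.get_tool_pos(),bot.get_force(),bot.get_torque(),bot.get_finger_gap(),bot.get_q())
for n in ("side","wrist"): cv2.imwrite(f"pics/f_{n}.png",cams.read_camera(n))
a=cv2.imread("pics/f_side.png")[210:370,240:440];b=cv2.imread("pics/f_wrist.png")[200:450,200:440]
cv2.imwrite("pics/f.png",np.hstack([cv2.resize(a,(400,400)),cv2.resize(b,(384,400))]))
E
```

```text
False
5.7667 [-6.90444638e-05  4.76718527e-05  1.66612183e-02] [ 0.58582926 -0.05752136  0.10225872] [  5.11575245  -0.29950996 -11.86529042] [-0.04028119 -1.0571018   0.02617182] 0.01312247546344432 [-2.21982215e-01  5.07641754e-01 -1.77908417e-01  8.85284083e-01
 -9.77046481e-05 -1.10170912e-01]
```

View pics/f.png

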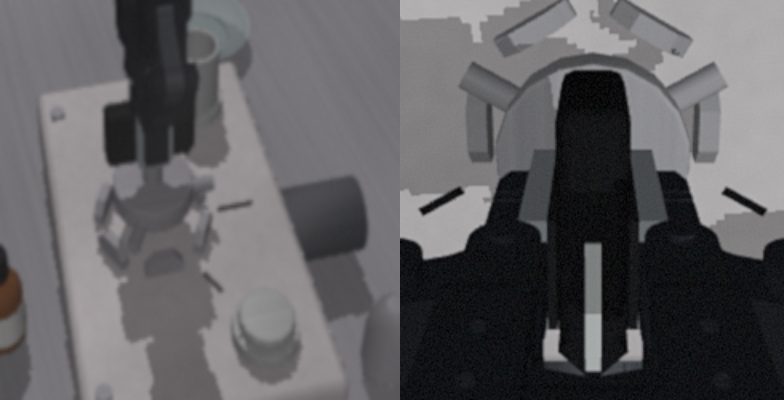

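The hub and pins have risen clear of the teeth, and the 11.9 N load matches a lift of about 17 mm. Now I turn +60° with the last joint only, in two halves.

```bash
python3 - <<'E'
from h import *
q0=np.array(bot.get_q())
# joint targets from IK so that steady-state offsets are not accumulated
P=[.5858,-.0574,bot.get_tool_pos()[2]+.0003]
for d in (30,60):
    q=np.array(solver.ik(P,R(np.radians(83.6+d))));print((q-q0).round(4))
    bot.goto_joints(q)
    print(bot.get_time_s(),bot.get_tool_pos(),bot.get_force(),bot.get_torque(),bot.get_finger_gap(),np.degrees(bot.get_q()[5]-q0[5]))
for n in ("side","wrist"): cv2.imwrite(f"pics/g_{n}.png",cams.read_camera(n))
a=cv2.imread("pics/g_side.png")[210:370,240:440];b=cv2.imread("pics/g_wrist.png")
cv2.imwrite("pics/g.png",np.hstack([cv2.resize(a,(330,300)),cv2.resize(b,(400,300))]))
E
```

```text
[ 1.000e-04 -4.000e-04  2.000e-04  5.000e-04  1.000e-04 -5.236e-01]
6.4333 [ 0.58595167 -0.05811675  0.10254257] [  4.8615283   -1.8831995  -12.26139501] [-0.58176591 -1.03232937  0.0412054 ] 0.013103578118544545 -30.027133710330702
[ 1.0000e-04 -4.0000e-04  2.0000e-04  5.0000e-04  1.0000e-04 -1.0472e+00]
7.0 [ 0.58635809 -0.05855855  0.10275523] [  5.65559197  -4.17404433 -11.69303803] [-0.90970957 -1.17643821  0.02742229] 0.013258546868955716 -60.0277181716075
```

View pics/g.png

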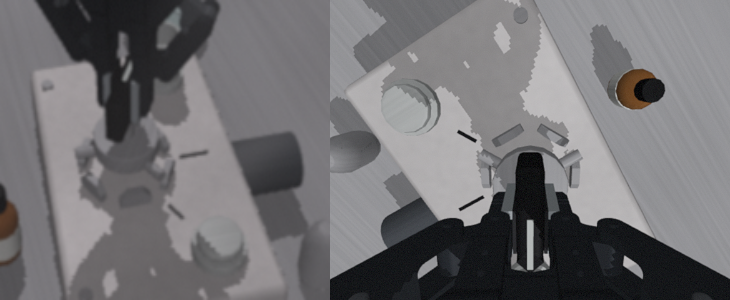

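View pics/g_wrist.png

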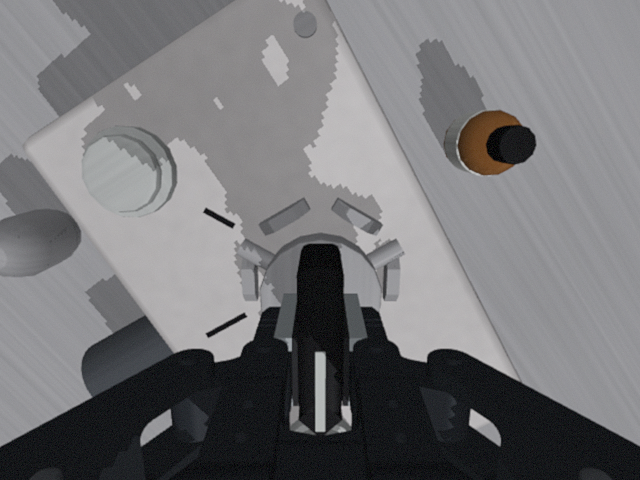

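The knob has turned with the hand: the white line is still centred between the pads, and the middle mark now sits at about (225,325), 60° away. Next I lower it into the notch with a force guard, then release.

```bash
python3 - <<'E'
from h import *
p=bot.get_tool_pos()
print(bot.move_straight([.5858,-.0574,.0875],rate=.03,stop_force=20))
print(bot.get_time_s(),bot.get_tool_pos(),bot.get_force(),bot.get_torque(),bot.get_finger_gap())
claw.move_gripper(.045)
print(bot.get_time_s(),bot.get_tool_pos(),bot.get_force(),bot.get_finger_gap())
p=bot.get_tool_pos()
bot.move_straight([p[0],p[1],.22],rate=.12)
bot.sleep(.2)
print(bot.get_time_s(),bot.get_tool_pos(),bot.get_force())
for n in ("scene","side","wrist"): cv2.imwrite(f"pics/h_{n}.png",cams.read_camera(n))
np.save("mw.npy",cams.camera_model("wrist"),allow_pickle=True)
a=cv2.imread("pics/h_side.png")[210:370,240:440];b=cv2.imread("pics/h_scene.png")[200:360,150:390]
cv2.imwrite("pics/h.png",np.hstack([cv2.resize(a,(375,300)),cv2.resize(b,(425,300))]))
E
```

```text
False
7.75 [ 0.58636534 -0.05858435  0.08788741] [ 4.55314682 -4.02383985 -7.92520359] [-0.88484669 -0.93838979 -0.01331422] 0.013042426356128995
8.1583 [ 0.58575504 -0.05733033  0.08778765] [0.05257927 0.6553939  0.24785436] 0.04472207197976185
9.6167 [ 0.58547549 -0.05726332  0.21943393] [-0.09620443 -0.22584607 -0.66740216]
```

View pics/h.png

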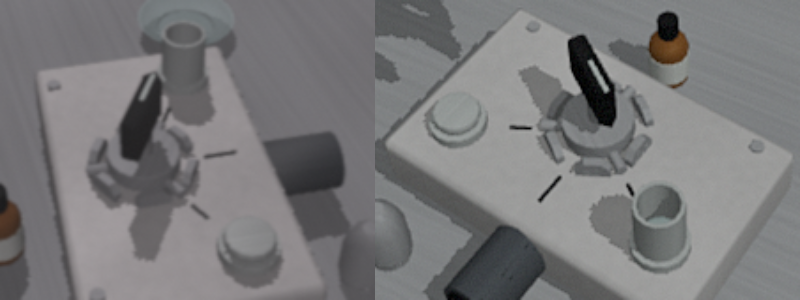

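View pics/h_wrist.png

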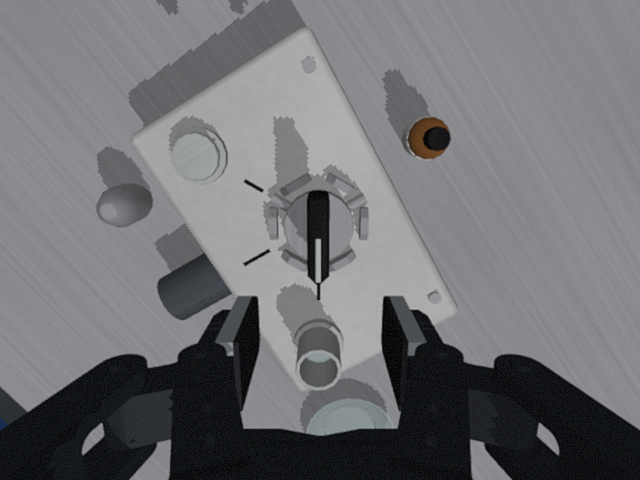

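The nose line points at the tube's top, at about (320,368) in the wrist view. I'll check the bearing and that it's seated numerically: bar width at the same camera height, and predicted nose tip positions in the fixed views.

```bash
python3 - <<'E'
from h import *
im=cv2.imread("pics/h_wrist.png");g=im.max(axis=2);roi=np.zeros_like(g);roi[175:290,290:350]=255
mask=((g<38)&(roi>0)).astype(np.uint8)
n,l,s,c=cv2.connectedComponentsWithStats(mask);i=1+np.argmax(s[1:,4]);print(s[i])
cnt=cv2.findContours((l==i).astype(np.uint8),cv2.RETR_EXTERNAL,cv2.CHAIN_APPROX_NONE)[0][0];rc=cv2.minAreaRect(cnt);print(rc, "before: 90x21")
m=cams.camera_model("wrist")
ws=[];
for r in (205,265):
    x=np.where(l[r]==i)[0];ws.append(((x.min()+x.max())/2,r))
a,b=cast(m,ws[0],.116),cast(m,ws[1],.116);T=cast(m,(320,368),.095)
u=(b-a)[:2];u/=np.linalg.norm(u);A=cast(m,(318,282),.116)[:2]-.027*u;v=T[:2]-A
print("nose deg",np.degrees(np.arctan2(u[1],u[0])),"axis",A,"tube in knob x,y",v@u,u[0]*v[1]-u[1]*v[0])
# seated check: same axis, top z for lift 0 / .017 in fixed views, compared with mask extent
for n,(x0,y0,x1,y1),A in (("scene",(250,190,320,280),(.5904,-.0559)),("side",(280,225,345,310),(.5846,-.0619))):
    M=cams.camera_model(n);k=cv2.imread(f"pics/h_{n}.png").max(axis=2)
    q=np.zeros_like(k);q[y0:y1,x0:x1]=(k[y0:y1,x0:x1]<38)
    N,L,S,C=cv2.connectedComponentsWithStats(q);j=1+np.argmax(S[1:,4]);print(n,"bbox",S[j])
    for lift in (0,.01,.017):
        P=np.array([proj(M,[A[0]+d*np.cos(.93)-w*np.sin(.93),A[1]+d*np.sin(.93)+w*np.cos(.93),z+lift]) for d,w in ((.027,0),(-.03,.005),(-.03,-.005)) for z in (.084,.116)])
        print(lift,"rows",P[:,1].min().round(1),P[:,1].max().round(1))
print(bot.get_time_s())
E
```

```text
[ 307  191   22   91 1565]
((317.5, 236.0), (90.0, 21.0), 90.0) before: 90x21
nose deg 53.99616145444655 axis [ 0.58535611 -0.05975498] tube in knob x,y 0.10114059145691469 0.0007517410546379402
scene bbox [259 219  27  48 601]
0 rows 217.6 269.3
0.01 rows 211.8 263.9
0.017 rows 207.6 260.1
side bbox [306 270  17  25 189]
0 rows 248.6 298.3
0.01 rows 242.5 292.5
0.017 rows 238.1 288.3
9.7667
```

Everything agrees with a seated knob, so I'm handing in.

```bash
python3 -c "
from rig import bot
print(bot.get_joint_velocities(),bot.get_force());bot.hand_in()"
```

```text
[-6.46063407e-05 -2.61902917e-03  2.63290349e-03 -4.53485335e-04
 -1.15070108e-03  8.50882577e-05] [-0.3966677  -0.39256499 -0.42866721]
the job is handed in; nothing more can be done
```

The selector now points at the outlet with the lens tube. I gripped the knob across its 14 mm, pulled it up about 16.7 mm (the pull measured 11.9 N), turned it +60°, lowered it and let go. I then backed the hand away and handed in at about 9.8 s.

**Last checks that passed:**
- **Pointing:** the wrist view puts the tube at x = 101 mm, y = 0.8 mm in the knob's frame, well inside the ±17 mm allowed.
- **Seated:** from the same camera height, the bar measures 90 x 21 px in the wrist view, as it did before I touched it. Its rows in the scene view also match zero lift within about 2 px.
- **Clear of the robot:** the fingers are well above the box, with no load on the tool.

**Checks that failed or disagreed:**
- The automatic bar mask in the side view caught only part of the bar, so I estimated its rows by eye there. They also match zero lift.
- The scene and side cameras disagreed by 6 to 8 mm on absolute positions, so I positioned the grasp from the wrist camera.

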